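# Run the locking bench slide to its end stop

## Robot

A 6-joint arm with a two-finger parallel gripper is mounted at the origin on the work surface. World frame = base frame: x ahead of the robot, y to its left, z up, the work surface at z = 0. Lengths are in m, angles in rad, forces in N, time in s.
With the tool pointing down it reaches from about 0.325 to 0.875 m from the base axis. Payload 4.4 kg.
Tool frame: the origin (TCP) lies midway between the tips of the shut fingers; the grasp point (between the pads) lies 19 mm behind it; z points along the fingers, y is the line along which they close (so a half turn about z gives the same grasp; the last joint's range is limited). The gripper opens to 85 mm and grips with 20 to 120 N. Pads are 22 mm wide; open, the fingers measure 114 mm over their backs; the gripper's body (76 mm by 85 mm) begins 54 mm behind the grasp point. The pads swing forward as they close: fully open they stand 13 mm farther back than shut.
Start: joints at [-1.343, 0.207, 1.542, -0, 1.393, -0.15], TCP at [0.213, -0.534, 0.231] pointing down, gripper open.
Joint ranges: [-2.73, 2.73], [-0.86, 2.22], [0.23, 2.46], [-1.11, 4.25], [0.08, 2.63], [-2.82, 2.82]. Speed limits (rad/s): [2.79, 2.79, 3.14, 3.14, 3.14, 3.14].

## Interface

Orientations are given as [roll, pitch, yaw] about the fixed x, y, z axes, in that order (R = Rz(yaw) Ry(pitch) Rx(roll)).
In Python, from bench import arm gives the robot as it stands.
- The arm moves only by the tool carry_out, never from a script. Its argument "motion" is a list that holds one entry, the list of rows, each a list of 4 numbers: the shift along the tool's x, y, z in cm, then the turn about the tool's z in degrees. In form: [[[x, y, z, spin], ...]]. A call has 1 to 20 rows; each row is the pose to reach, as a shift and turn from the pose commanded when the call began, along the tool's axes at that moment; what a row does not reach only later rows make up. A row lasts 1/12 s, in which the tool goes at most 41.7 mm and 7.16 degrees, less where a joint would pass 70% of its speed; a pose out of reach is approached as far as the arm can. A call with a gripper value outside its range is refused whole. "claw" is the opening in per cent of the stroke, from 0 (shut) to 100 (fully open), set as the call begins (left out, the last holds). The fingers move at their own pace and stop on an object; the grip force is fixed at half the most. Time passes only in rows, so rows that repeat a pose let the fingers close. It gives the time, the measured TCP pose, the force, the opening and the grip force at its end, in the units of the state.
- arm.state(): the state, without advancing time (a new reading comes with each control period).
- arm.capture(name): name is "scene" or "top"; returns (picture, depth): 420x560x3 uint8, red, green, blue; 420x560 float32, m along the optical axis (not along the pixel's ray), 0 where there is no reading.
- arm.camera_model(name): a dict with "intrinsics" (3x3 intrinsics, pixels), "D" ([k1, k2, p1, p2, k3] as OpenCV has them; the pictures are not rectified), "R" (3x3) and "t" (3): a world point X has camera coordinates R X + t. Camera axes: x right, y down, z forward; pixel columns grow to the right and rows downward; lengths in m; the calibration is good to about 2 mm. A picture is of the moment at which its call begins. camera_model takes no time and is no camera call.
- arm.sign_off(): hands the job in; it is judged then, once.
Trained networks look in the newest picture that a camera, given by its name, has taken for a name from the list of things; names that differ only in an ending like _2 or _b are one class to them, and where a whole thing is asked for, a point or a joint stands for the part that bears it (a point fixed in the world has none). Each returns a list of dicts, best first, with "score" (0 to 1); they miss things now and then, are a little off and sometimes report something else, mostly with a low value. They report only what shows in the picture. A call takes as long as a camera call. They do not tell look-alikes from the thing itself.
- arm.boxes_of(camera, query): "xy" ([column, row] in pixels, amid what is visible of it).
- arm.cut_out(camera, query): "region" (420x560 bool, what is visible of it) and "xy" ([column, row] in pixels, amid what is visible of it).
The state is a dict: "time_s": time; "q": joint angles; "joint_velocities": joint speeds; "effort": joint torques, N m; "tool_pos": TCP position; "orientation": TCP orientation; "contact_force": force on the tool from outside, world axes, zero at the start; "torque": the same for the moment, N m; "finger_gap": finger opening in m; "gripper_force": force on a finger pad.
Only numpy, scipy, OpenCV 4.12 (cv2) and the standard library are available. Lean on these libraries where they do the work, as an engineer would, in place of code of your own. Each camera call takes 0.05 s, during which the arm holds its last target. There are 200 camera calls.

## Task

On the workbench, a piston stands on the carriage of a locking slide. With a fingertip press the carriage's lock button and hold it down while you push the carriage all the way along its rail to the end stop, then let go so that the button springs up again and the carriage is locked there. Do not touch the piston, which must stay standing in its seat, and leave the gear, the tin and the screwdriver where they are.

Things in the scene. Friction and masses are not known exactly. Their poses are not given: they have to be found in the camera images.
- slide: The fixed slide: a steel-footed aluminium rail 320 mm long and 72 mm wide, bolted to the bench; its place and yaw differ each time (the end stop may lie ahead or to either side). Origin on the bench, under the middle of the button's path. Its x axis points along the rail towards the end stop (the direction in which the carriage must go), y to the left of that, z up. The rail's top is 36 mm above the bench.
- stop (a point): Middle of the face of the end stop, an upright grey plate 90 mm wide with two rubber bumpers whose top is 66 mm above the bench, across the far end of the rail; 194 mm along the slide's x from its origin.
- carriage (a joint): How far the carriage has slid towards the end stop, in m: 0 at the start, 0.120 against the bumpers. It cannot be lifted. It slides with about 2.5 N of friction, moving mass about 1.8 kg, but only while the lock button is down: otherwise a pawl on the button locks it in the nearest of the notches 20 mm apart along the rail, the last at the end stop (the pawl enters within 2 mm of it).
- lock_button (a joint): How far the lock button is pressed, in m: 0 up, 0.008 fully down. A spring pushes it up, with 2 N at the top and 6 N fully down. The lock is free from 0.006 on.
- button_top (a point): Centre of the top face of the lock button, a black ribbed pad 34 mm along the rail by 38 mm across on the rear part of the carriage; it rides with the carriage and sinks when pressed. Up, its top is 66 mm above the bench and 16 mm above the carriage's deck. Axes as the slide's. The carriage ends 28 mm behind the button's centre.
- push_plate (a point): Middle of the top edge of the push plate, an upright aluminium plate fixed on the carriage just ahead of the button, 50 mm wide across the rail and 10 mm thick, 25 mm along x from the button's centre (its near face at 20 mm); its top is 90 mm above the bench, 24 mm above the raised button. A finger that holds the button down can push the carriage along by it.
- seat (a point): Centre of the floor of the piston's seat on the carriage, a square of low ridges 6 mm high and 54 mm wide inside, 92 mm ahead of the button's centre along x and 50 mm above the bench; rides with the carriage. Axes as the slide's.
- piston: An aluminium engine piston, an upright cylinder 52 mm in diameter and 36 mm tall with two dark rings, loose in the seat. Origin at the centre of its underside, z up.
- gear: A loose steel gear wheel lying flat on the bench beside the slide, 76 mm across, 20 mm high; origin at the centre of its underside.
- tin: A loose tin can standing on the bench beside the slide, 64 mm in diameter, 85 mm tall; origin at the centre of its underside.
- screwdriver: A loose screwdriver lying on the bench beside the slide, 180 mm long along its x axis; origin under its middle.
Things that resemble listed ones, but are neither listed nor needed, are in the scene too. What is shaped like the piston but blue or green is not meant.

How it is judged:
By the outcome, as a careful person would: the job done as asked, in the order asked, and still so for the second after the job is handed in, with the robot touching nothing.
It also fails if it takes over 48 s, if anything falls off the work surface, if the arm or the gripper's body presses on something with over 40 N, if the wrist force passes 120 N, or if a joint passes its speed limit or range.

## Working session

There is one attempt and no reset: what is moved stays moved. The work goes in short steps, Python scripts to look and compute and a tool call to move; the robot and the scene stay as the last step left them, time stands still between calls to the robot, and variables do not carry over. Pictures are saved under pics/ and viewed, at most 10 in all, crops included, and the job is handed in when it is done.

Besides the shell and the picture viewer there is one more tool, called after "Emit:" as name([rows], argument=value, ...), one row to a line, values as JSON. carry_out: Moves the arm, as the interface text tells. Its arguments: {"type":"object","properties":{"motion":{"type":"array"},"claw":{"type":"number"}},"required":["motion"]}

```bash
mkdir -p pics; cat > h.py <<'E'
import numpy as np, cv2
from bench import arm
def world(cam,uv,d):
    m=arm.camera_model(cam);K=np.array(m['intrinsics'],float);D=np.array(m['D'],float)
    n=cv2.undistortPoints(np.array(uv,float).reshape(-1,1,2),K,D).reshape(-1,2)
    d=np.asarray(d,float).reshape(-1)
    P=np.c_[n*d[:,None],d]
    return (P-np.array(m['t']))@np.array(m['R'])
def pix(cam,X):
    m=arm.camera_model(cam)
    return cv2.projectPoints(np.array(X,float).reshape(-1,1,3),cv2.Rodrigues(np.array(m['R']))[0],np.array(m['t'],float),np.array(m['intrinsics'],float),np.array(m['D'],float))[0].reshape(-1,2)
E
python3 - <<'E'
from h import *
s=arm.state();print(s['tool_pos'],s['orientation'],s['time_s'])
for c in('scene','top'):
    p,d=arm.capture(c);cv2.imwrite(f'pics/{c}0.png',p[:,:,::-1]);np.save(f'{c}.npy',d)
    for q in('button_top','push_plate','seat','piston','slide','gear','tin','screwdriver'):
        for r in arm.cut_out(c,q)[:3]:
            v,u=np.nonzero(r['region']&(d>0))
            W=world(c,np.c_[u,v],d[v,u])if len(u) else np.zeros((1,3))
            print(c,q,round(r['score'],2),np.round(r['xy']),len(u),np.median(W,0).round(3),W.max(0).round(3))
E
```

```text
[ 0.21245324 -0.53348301  0.23011651] [-3.13929590e+00 -3.48009764e-04  3.78837306e-01] 0.0
scene button_top 0.91 [285. 198.] 388 [0.522 0.017 0.066] [0.541 0.038 0.07 ]
scene push_plate 0.8 [301. 202.] 2888 [0.54  0.042 0.051] [0.604 0.144 0.094]
scene seat 0.77 [298. 202.] 2937 [0.539 0.042 0.051] [0.604 0.154 0.094]
scene piston 0.94 [350. 310.] 885 [ 0.744 -0.01   0.036] [0.767 0.033 0.041]
scene piston 0.78 [261. 123.] 656 [0.333 0.108 0.034] [0.352 0.139 0.04 ]
scene piston 0.73 [328. 186.] 817 [0.556 0.098 0.085] [0.577 0.157 0.09 ]
scene slide 0.77 [344. 200.] 7504 [0.569 0.103 0.038] [0.675 0.31  0.094]
scene gear 0.6 [308. 153.] 996 [0.436 0.144 0.011] [0.47  0.191 0.024]
scene tin 0.96 [285. 271.] 1688 [ 0.638 -0.06   0.083] [ 0.661 -0.006  0.09 ]
scene screwdriver 0.78 [354. 251.] 836 [0.664 0.07  0.022] [0.721 0.182 0.03 ]
scene screwdriver 0.22 [303. 200.] 3030 [0.54  0.044 0.051] [0.604 0.156 0.094]
top button_top 0.57 [268. 211.] 414 [0.516 0.018 0.066] [0.538 0.039 0.07 ]
top push_plate 0.79 [250. 211.] 3116 [0.526 0.05  0.051] [0.602 0.156 0.093]
top seat 0.61 [252. 212.] 3078 [0.525 0.05  0.051] [0.601 0.156 0.093]
top piston 0.85 [223. 190.] 649 [0.546 0.102 0.086] [0.574 0.134 0.09 ]
top piston 0.8 [212. 319.] 662 [0.323 0.111 0.036] [0.348 0.145 0.042]
top piston 0.79 [260. 291.] 657 [0.378 0.031 0.036] [0.406 0.058 0.04 ]
top slide 0.59 [209. 196.] 6923 [0.554 0.125 0.047] [0.674 0.296 0.093]
top gear 0.6 [200. 259.] 1178 [0.431 0.146 0.013] [0.471 0.186 0.024]
top tin 0.96 [307. 162.] 1133 [ 0.616 -0.052  0.085] [ 0.673 -0.022  0.089]
top screwdriver 0.94 [246. 148.] 662 [0.657 0.071 0.022] [0.725 0.183 0.03 ]
```

```bash
python3 - <<'E'
from h import *
d=np.load('top.npy');v,u=np.nonzero(d>0);W=world('top',np.c_[u,v],d[v,u])
near=(abs(W[:,0]-.58)<.17)&(W[:,1]>-.08)&(W[:,1]<.33)
def rect(lo,hi,c,r):
    k=near&(W[:,2]>lo)&(W[:,2]<hi)&(np.hypot(W[:,0]-c[0],W[:,1]-c[1])<r)
    m=np.zeros(d.shape,np.uint8);m[v[k],u[k]]=1
    n,l,st,_=cv2.connectedComponentsWithStats(m)
    for i in range(1,n):
        if st[i,4]<30:continue
        P=W[k][l[v[k],u[k]]==i]
        (c0,s,a)=cv2.minAreaRect((P[:,:2]*1000).astype(np.float32));print(lo,len(P),np.round(c0,1),np.round(s,1),round(a,1),P[:,2].mean().round(4))
rect(.032,.040,(.58,.12),.25)
rect(.046,.053,(.54,.06),.15)
rect(.060,.071,(.54,.06),.25)
rect(.084,.096,(.54,.06),.15)
a=cv2.imread('pics/top0.png');cv2.imwrite('pics/tc.png',cv2.resize(a[120:340,120:400],None,fx=2.7,fy=2.7))
E
```

```text
0.032 353 [731.7  -6.8] [49.8 36.3] 89.9 0.0363
0.032 1931 [588.5 203.6] [124.5  64.9] 68.2 0.0363
0.032 37 [602.6 -50.9] [53.4 13.2] 82.8 0.0361
0.032 217 [505.1 -14. ] [12.3 63.8] 68.8 0.0367
0.046 1933 [535.2  67.6] [162.2  88.1] 68.7 0.0504
0.046 41 [560.5  74.9] [24.3 10.6] 13.0 0.0506
0.046 39 [534.5 127.9] [25.8  9.4] 47.2 0.0508
0.046 46 [523.9  91.4] [13.9 26.2] 24.5 0.0508
0.06 359 [613.4 266.6] [16.1 90.5] 68.2 0.0657
0.06 56 [604.1 -49.7] [56.4 17.8] 78.9 0.0657
0.06 381 [518.2  18.9] [37.4 38.3] 68.6 0.0664
0.084 419 [620.3 -44.5] [57.9 35.6] 35.3 0.0856
0.084 570 [550.1 103.1] [49.8 49. ] 73.1 0.0864
0.084 163 [526.5  40.7] [10.3 50.1] 68.8 0.09
```

View pics/scene0.png

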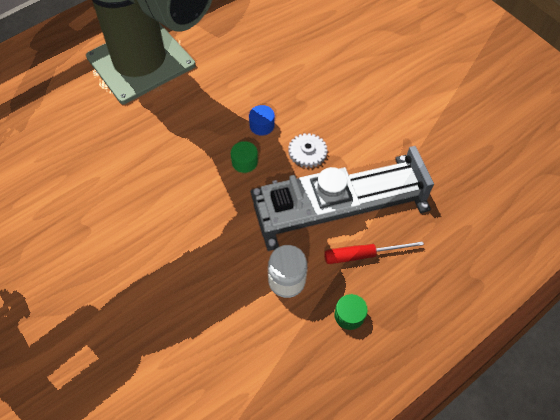

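View pics/tc.png

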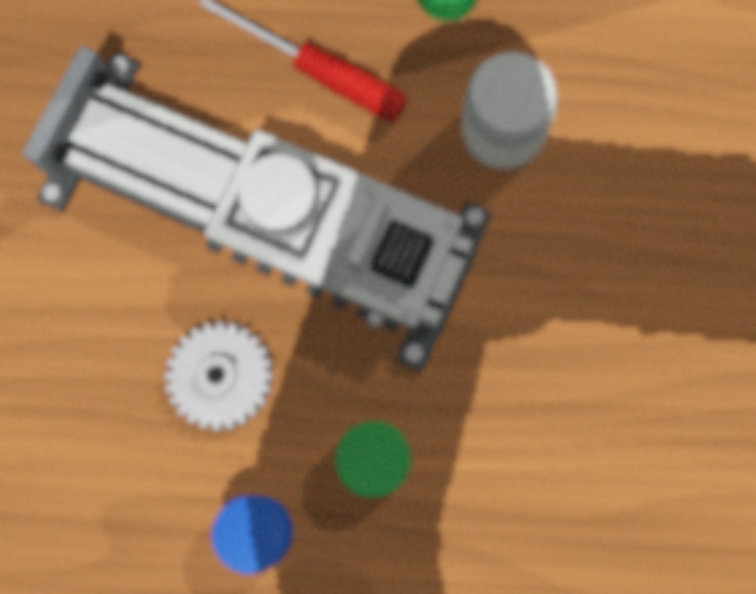

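Emit:
carry_out([
  [[4, -3.3, 0, -4], [8, -6.6, 1, -9], [11.2, -9.2, 1, -13], [14.4, -11.8, 2, -17], [17.6, -14.4, 2, -20], [20.8, -17, 3, -23], [24, -19.7, 3, -26], [27.2, -22.3, 4, -29], [30.4, -25, 5, -32], [33.6, -27.6, 6, -35], [36.8, -30.2, 7, -38], [40, -32.8, 8, -41], [43, -35.3, 9, -43], [45.5, -37.4, 10, -45], [47.5, -39, 10.5, -46], [49.1, -40.3, 11, -46.9], [49.1, -40.3, 11, -46.9], [49.1, -40.3, 11, -46.9]],
], claw=0)

```text
time_s: 2.4
tool_pos: [0.5197, 0.0228, 0.1208]
orientation: [-3.141, 0.001, 1.2]
contact_force: [0.3, -0.6, 0.9]
finger_gap: -0.0003
gripper_force: 0.0
```

```bash
python3 - <<'E'
from h import *
for c in('scene','top'):
    p,d=arm.capture(c)
    if c=='scene': np.save('s1.npy',d);cv2.imwrite('pics/s1.png',cv2.resize(p[130:270,210:400,::-1],None,fx=4,fy=4,interpolation=2))
print(arm.state()['contact_force'])
v,u=np.nonzero(np.load('s1.npy')>0);d=np.load('s1.npy');W=world('scene',np.c_[u,v],d[v,u])
a=np.radians(68.6);R=np.array([[np.cos(a),np.sin(a)],[-np.sin(a),np.cos(a)]])
L=(W[:,:2]-[.518,.018])@R.T
k=(abs(L).max(1)<.04)&(W[:,2]>.118)&(W[:,2]<.16)
print('finger',L[k].min(0),L[k].max(0),k.sum())
k=(abs(L[:,0]-.025)<.03)&(abs(L[:,1])<.04)&(W[:,2]>.085)&(W[:,2]<.096)
print('plate',L[k].min(0),L[k].max(0),k.sum())
E
```

```text
[-0.74388155 -0.7620755   0.10467129]
finger [-0.00393043 -0.01385466] [0.00710405 0.00402532] 57
plate [ 0.02115236 -0.02469403] [0.03160229 0.01074077] 111
```

View pics/s1.png

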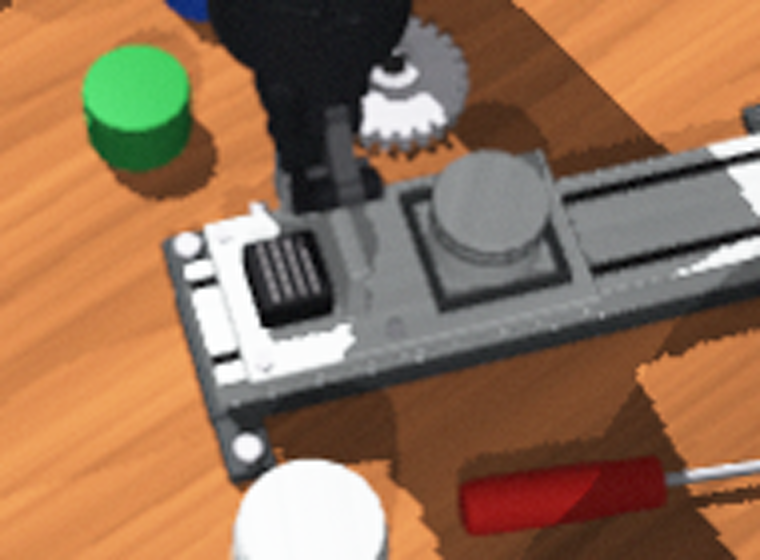

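Emit:
carry_out([
  [[0, 0, 1.5, 0], [0, 0, 3, 0], [0, 0, 4.2, 0], [0, 0, 4.9, 0], [0, 0, 5.2, 0], [0, 0, 5.4, 0], [0, 0, 5.6, 0], [0, 0, 5.8, 0], [0, 0, 6, 0], [0, 0, 6.1, 0], [0, 0, 6.15, 0], [0, 0, 6.15, 0], [0, 0, 6.15, 0]],
])

```text
time_s: 3.58
tool_pos: [0.5203, 0.0215, 0.0603]
orientation: [3.14, 0.0, 1.197]
contact_force: [-1.6, -2.9, 4.5]
finger_gap: -0.0
gripper_force: 2.2
```

Emit:
carry_out([
  [[-0.1, 0, 0.05, 0], [-0.2, 0, 0.1, 0], [-0.2, 0, 0.15, 0], [-0.2, 0, 0.2, 0], [-0.2, 0, 0.25, 0], [-0.2, 0, 0.25, 0]],
])

```text
time_s: 4.08
tool_pos: [0.5201, 0.0208, 0.058]
orientation: [3.14, -0.002, 1.197]
contact_force: [-0.2, 3.4, 5.9]
finger_gap: -0.0001
gripper_force: 3.4
```

Emit:
carry_out([
  [[0.05, 0, 0.03, 0], [0.1, 0, 0.05, 0], [0.2, 0, 0.05, 0], [0.3, 0, 0.05, 0], [0.4, 0, 0.05, 0], [0.5, 0, 0.05, 0], [0.6, 0, 0.05, 0], [0.75, 0, 0.05, 0], [0.9, 0, 0.05, 0], [1.1, 0, 0.05, 0], [1.3, 0, 0.05, 0], [1.5, 0, 0.05, 0], [1.75, 0, 0.05, 0], [2.0, 0, 0.05, 0], [2.25, 0, 0.05, 0], [2.5, 0, 0.05, 0], [2.7, 0, 0.05, 0], [2.85, 0, 0.05, 0], [2.95, 0, 0.05, 0], [3.0, 0, 0.05, 0]],
])

```text
time_s: 5.75
tool_pos: [0.5305, 0.0475, 0.058]
orientation: [3.141, 0.001, 1.198]
contact_force: [-3.0, -1.4, 10.4]
finger_gap: 0.0002
gripper_force: 5.4
```

```bash
cat > car.py <<'E'
from h import *
a=np.radians(68.6);R=np.array([[np.cos(a),np.sin(a)],[-np.sin(a),np.cos(a)]])
for c in('scene','top'):
    p,d=arm.capture(c);cv2.imwrite(f'pics/{c}L.png',p[:,:,::-1])
    for r in arm.cut_out(c,'piston')[:4]:
        v,u=np.nonzero(r['region']&(d>0));W=world(c,np.c_[u,v],d[v,u]);L=(W[:,:2]-[.518,.018])@R.T
        k=(W[:,2]>.08)
        if k.sum()>100: print(c,'piston',L[k].min(0).round(4),L[k].max(0).round(4),W[k,2].mean().round(4))
    v,u=np.nonzero(d>0);W=world(c,np.c_[u,v],d[v,u]);L=(W[:,:2]-[.518,.018])@R.T
    for y0,y1 in((-.036,-.028),(.028,.036)):
        k=(L[:,1]>y0)&(L[:,1]<y1)&(abs(W[:,2]-.05)<.003)&(abs(L[:,0])<.2);print(c,'deck x',np.percentile(L[k,0],[2,98]).round(4),k.sum())
s=arm.state();print(s['tool_pos'],s['contact_force'],s['time_s'])
E
python3 car.py
```

```text
scene piston [ 0.0945 -0.0244] [0.1452 0.0256] 0.0851
scene deck x [0.0047 0.1595] 336
scene deck x [0.0037 0.1613] 109
top piston [ 0.0554 -0.0185] [0.1405 0.0621] 0.087Traceback (most recent call last):
  File "car.py", line 11, in <module>
    k=(L[:,1]>y0)&(L[:,1]<y1)&(abs(W[:,2]-.05)<.003)&(abs(L[:,0])<.2);print(c,'deck x',np.percentile(L[k,0],[2,98]).round(4),k.sum())
                                                                                       ~~~~~~~~~~~~~^^^^^^^^^^^^^^^
    return _quantile_unchecked(
        a, q, axis, out, overwrite_input, method, keepdims, weights)
    return _ureduce(a,
                    func=_quantile_ureduce_func,
    ...<5 lines>...
                    overwrite_input=overwrite_input,
                    method=method)
    r = func(a, **kwargs)
    result = _quantile(arr,
                       quantiles=q,
    ...<2 lines>...
                       out=out,
                       weights=wgt)
    slices_having_nans = np.isnan(arr[-1, ...])
                                  ~~~^^^^^^^^^
IndexError: index -1 is out of bounds for axis 0 with size 0
```

Emit:
carry_out([
  [[0.05, 0, 0, 0], [0.15, 0, 0, 0], [0.3, 0, 0, 0], [0.5, 0, 0, 0], [0.8, 0, 0, 0], [1.2, 0, 0, 0], [1.6, 0, 0, 0], [2.1, 0, 0, 0], [2.6, 0, 0, 0], [3.1, 0, 0, 0], [3.6, 0, 0, 0], [4.1, 0, 0, 0], [4.6, 0, 0, 0], [5.1, 0, 0, 0], [5.6, 0, 0, 0], [6.0, 0, 0, 0], [6.3, 0, 0, 0], [6.5, 0, 0, 0], [6.6, 0, 0, 0], [6.6, 0, 0, 0]],
])

```text
time_s: 7.62
tool_pos: [0.5546, 0.1094, 0.058]
orientation: [3.141, -0.0, 1.198]
contact_force: [-3.0, -1.4, 10.1]
finger_gap: -0.0002
gripper_force: 5.1
```

```bash
sed -i "s/;print(c,'deck/;k.any() and print(c,'deck/" car.py; python3 car.py
```

```text
scene piston [ 0.161  -0.0259] [0.2119 0.026 ] 0.0851
scene deck x [0.0687 0.1968] 257
scene deck x [0.0665 0.1699] 95
top piston [ 0.1152 -0.0147] [0.2104 0.0324] 0.087
top deck x [0.0667 0.0894] 45
top deck x [0.0658 0.0686] 5
[0.55460176 0.10933389 0.05799399] [-2.86625263  0.26705774  9.97686694] 7.8167
```

Emit:
carry_out([
  [[0.05, 0, 0, 0], [0.15, 0, 0, 0], [0.3, 0, 0, 0], [0.5, 0, 0, 0], [0.7, 0, 0, 0], [0.95, 0, 0, 0], [1.2, 0, 0, 0], [1.45, 0, 0, 0], [1.7, 0, 0, 0], [1.9, 0, 0, 0], [2.05, 0, 0, 0], [2.15, 0, 0, 0], [2.25, 0, 0, 0], [2.35, 0, 0, 0], [2.45, 0, 0, 0], [2.5, 0, 0, 0], [2.55, 0, 0, 0], [2.6, 0, 0, 0], [2.65, 0, 0, 0], [2.65, 0, 0, 0]],
])

```text
time_s: 9.48
tool_pos: [0.5638, 0.1329, 0.058]
orientation: [3.141, 0.002, 1.198]
contact_force: [-2.2, -3.7, 11.0]
finger_gap: -0.0003
gripper_force: 5.6
```

Emit:
carry_out([
  [[0.05, 0, 0, 0], [0.1, 0, 0, 0], [0.15, 0, 0, 0], [0.2, 0, 0, 0], [0.2, 0, 0, 0], [0.2, 0, 0, 0]],
])

```text
time_s: 9.98
tool_pos: [0.5641, 0.1334, 0.0579]
orientation: [3.141, 0.005, 1.198]
contact_force: [-5.2, -6.7, 13.5]
finger_gap: 0.0001
gripper_force: 6.3
```

Emit:
carry_out([
  [[0.05, 0, 0, 0], [0.1, 0, 0, 0], [0.15, 0, 0, 0], [0.15, 0, 0, 0], [0.15, 0, 0, 0]],
])

```text
time_s: 10.4
tool_pos: [0.5649, 0.1348, 0.0579]
orientation: [3.141, 0.005, 1.198]
contact_force: [-4.9, -6.8, 11.9]
finger_gap: 0.0001
gripper_force: 5.9
```

```bash
python3 car.py
```

```text
scene piston [ 0.1864 -0.0255] [0.2377 0.0265] 0.0853
scene deck x [0.0939 0.1979] 218
scene deck x [0.0928 0.1917] 72
top deck x [0.0916 0.1261] 72
top deck x [0.0914 0.1116] 39
[0.56488241 0.13480816 0.05793094] [-5.64344208 -7.25986036 12.09593502] 10.6
```

Emit:
carry_out([
  [[0, 0, -0.2, 0], [0, 0, -0.4, 0], [0, 0, -0.6, 0], [0, 0, -0.8, 0], [0, 0, -1.0, 0], [-0.2, 0, -1.5, 0], [-0.3, 0, -2.5, 0], [-0.3, 0, -4, 0], [-0.3, 0, -6, 0], [-0.3, 0, -9, 0], [-1, 0, -12, 0], [-4, 0, -14, 0], [-8, 0, -15, 0], [-12, 0, -15, 0], [-16, 0, -15, 0], [-20, 0, -15, 0], [-20, 0, -15, 0], [-20, 0, -15, 0]],
])

```text
time_s: 12.1
tool_pos: [0.4915, -0.0504, 0.2073]
orientation: [3.141, -0.001, 1.193]
contact_force: [0.7, -0.1, 0.2]
finger_gap: 0.0001
gripper_force: 0.0
```

```bash
python3 car.py; python3 - <<'E'
from h import *
a=np.radians(68.6);R=np.array([[np.cos(a),np.sin(a)],[-np.sin(a),np.cos(a)]])
for c in('scene','top'):
    p,d=arm.capture(c);v,u=np.nonzero(d>0);W=world(c,np.c_[u,v],d[v,u]);L=(W[:,:2]-[.518,.018])@R.T-[.12,0]
    k=(abs(L).max(1)<.012);print(c,'button z',np.median(W[k,2]))
    k=(abs(L[:,0]-.025)<.012)&(abs(L[:,1])<.02)&(W[:,2]>.087)&(W[:,2]<.096);print('plate',L[k].min(0),L[k].max(0))
    for q in('gear','tin','screwdriver'):
        for r in arm.cut_out(c,q)[:1]:
            v,u=np.nonzero(r['region']&(d>0));print(q,np.median(world(c,np.c_[u,v],d[v,u]),0).round(3))
cv2.imwrite('pics/end.png',cv2.resize(cv2.imread('pics/sceneL.png')[100:310,210:480],None,fx=2.8,fy=2.8))
E
```

```text
scene piston [ 0.187  -0.0261] [0.2368 0.0254] 0.0853
scene deck x [0.0933 0.1971] 214
scene deck x [0.0936 0.1967] 144
top piston [ 0.1857 -0.0238] [0.2361 0.0275] 0.086
top deck x [0.1111 0.1969] 159
top deck x [0.1085 0.1956] 168
[ 0.49241707 -0.04772699  0.20688091] [-0.15938007  0.07537165 -0.24547202] 12.3
scene button z 0.06592170720797423
plate [ 0.01950482 -0.01997151] [0.03007855 0.0192281 ]
gear [0.437 0.143 0.011]
tin [ 0.638 -0.06   0.083]
screwdriver [0.662 0.068 0.023]
top button z 0.06649404213202291
plate [ 0.01890032 -0.01974435] [0.02954998 0.01959177]
gear [0.443 0.176 0.012]
tin [0.568 0.17  0.051]
screwdriver [0.68  0.108 0.018]
```

View pics/end.png

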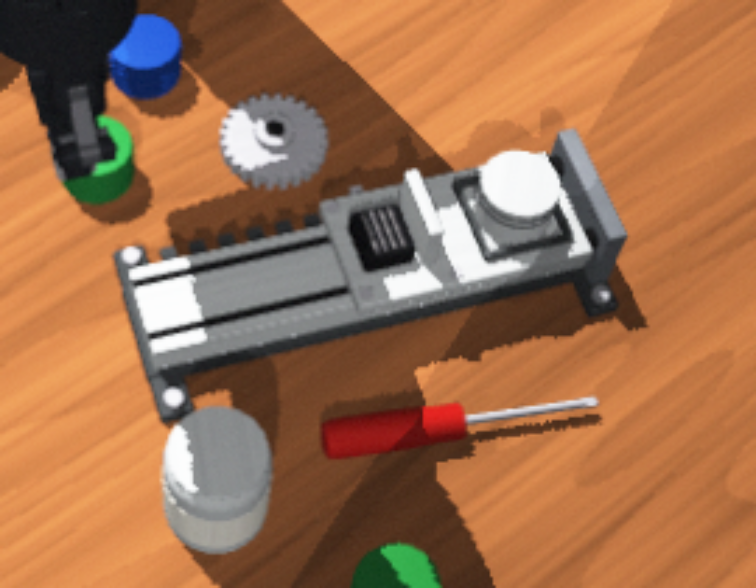

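The picture shows the carriage against the stop (around 590,190), the button up at (383,237) with its top at 66 mm, and the piston standing in its seat at (520,185). The gear, tin and screwdriver haven't moved.

```bash
python3 -c "
from bench import arm
print(arm.sign_off())"
```

```text
the job is handed in; nothing more can be done
None
```

The job is handed in: the carriage was pushed 120 mm to the end stop and the button released (top back at 66 mm, so it should be locked), with the piston standing in its seat and the gear, tin and screwdriver where they were.

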